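# Fasten and label the nursery tin

### The job

Fasten the aluminium tin's closed lid by turning the turnbutton on its front all the way round, so that the bar lies square over the lid. Then lift the white label holder out of its wooden stand and, keeping it upright with the card side facing out from the tin (away from the lid), push it down behind the lip on the tin's front until it is fully home against the sprung strip inside, which pushes back. Finish while holding it pressed fully home - do not let go - with the lid shut and fastened, and leave the other things on the dresser where they are.

Things in the scene. Friction and masses are not known exactly. Their poses are not given: they have to be found in the camera images.
- tin: fixed aluminium tin, 140 mm deep (x), 240 mm wide (y), 92 mm high with the lid shut. Origin: centre of the underside; z up; its front (the face with lip and turnbutton, towards the robot) looks along its own -x. On the front the label lip is at the +y side, the turnbutton at the -y side.
- lid (a joint): hinge of the tin's lid at the rim farthest from the front; 0 = shut, grows as it opens (rad). The lid is shut at the start and falls shut of its own weight.
- turnbutton (a joint): turnbutton angle (rad) about the upright axis through pivot. 0 = bar points along the tin's -y, clear of the lid; grows anticlockwise seen from above, the peg swinging from beside the pivot towards and over the lid; 1.57 = bar points along the tin's +x, square over the lid; stop at 1.6. Stays where left (friction 0.05 N m).
- pivot (a point): point on the turnbutton's upright axis, at the underside of the bar, 94 mm above the dresser, 15 mm in front of the tin's front face and 55 mm to -y of its middle; axes as the tin's
- peg (a point): top centre of the upright round peg on the turnbutton's bar: peg 12 mm in diameter, 30 mm tall, 45 mm from the pivot axis, top 132 mm above the dresser. The steel bar below it is 14 mm wide, 8 mm thick (94 to 102 mm above the dresser), reaching 55 mm from the axis; its frame turns with the bar, which lies along the frame's -y.
- slot (a point): centre of the top of the unpressed sprung strip, 62 mm above the dresser; axes as the tin's. The slot behind the lip opens upwards, 13 mm (x) by 54 mm (y) inside; straight walls to 18 mm above this point, then a flared mouth to 26 mm. It lies 10.5 mm in front of the tin's front face, 55 mm to +y of its middle. The lid's top is 30 mm above this point.
- strip (a joint): how far the sprung white strip at the bottom of the slot is pressed down (m): 0 = up, 0.008 = fully down. It resists with about 2 N at first, rising to 8 N fully down, and springs back when let go.
- holder: label holder: loose white plastic plate 10 mm thick (x), 50 mm wide (y), 80 mm tall (z), 32 to 63 g. Origin: centre of its underside. Its card side (paper card with a bear head) looks along its own -x. It starts upright in the groove of the stand, underside 8 mm above the dresser, card side roughly towards the robot. Fully home its underside is 8 mm below slot.
- card (a point): centre of the card on the holder's card side, 56 mm above its underside; axes as the holder's
- stand: fixed dark wood block 70 mm (x) by 80 mm (y), 30 mm high, with a groove 13 by 54 mm, 22 mm deep, in which the holder stands; origin: centre of its underside
- cups: leave alone: tower of three pastel stacking cups, 115 mm high, 82 mm wide at the foot; one loose body, origin under its centre
- monitor: leave alone: white monitor camera, 104 mm high, 72 mm ball on a round foot; origin under its centre
- bottle: leave alone: glass baby bottle, 163 mm high, 56 mm wide; origin under its centre
- spoon: leave alone: orange hard silicone spoon lying flat, 150 mm long
- jar: leave alone: small cream jar, 48 mm high, 52 mm wide; origin under its centre
- brush: leave alone: baby hairbrush lying flat, 160 mm long
- ring: leave alone: wooden teething ring lying flat, 72 mm across, 16 mm high

How it is judged (in metres and radians):
On the way, in this order (a step that is already met when the one before it is completed fails the run):
1. the turnbutton is turned over the shut lid (value of joint turnbutton above 1.4 rad and value of joint lid below 0.04 rad), for 0.2 s.
2. the label holder stands in the slot behind the lip, card side out (x of holder in the frame of slot between -0.004 and 0.004 m and y of holder in the frame of slot between -0.006 and 0.006 m and angle between holder's own z axis and vertical below 0.12 rad and x of card in the frame of slot below -0.001 m and z of holder in the frame of slot below 0.006 m), for 0.1 s.
At the end, for the whole second after the job is handed in: Gripper bears on the holder (over 2 N); holder still, upright within 0.12 rad, card side out, within 4 mm (x) and 6 mm (y) of the slot middle, at least 5 mm below the free strip height; strip pressed over 6 of 8 mm; lid under 0.04 rad; turnbutton over 1.4 rad; all through the last second (all of step 1 and x of holder in the frame of slot between -0.004 and 0.004 m and y of holder in the frame of slot between -0.006 and 0.006 m and angle between holder's own z axis and vertical below 0.12 rad and x of card in the frame of slot below -0.001 m and z of holder in the frame of slot below -0.005 m and value of joint strip above 0.006 m and contact force between the fingers and holder above 2 N and linear speed of holder below 0.02 m/s); the arm keeps its last pose, push and grip.
It fails at once if another thing on the dresser is moved more than 30 mm (distance of any of cups, monitor, bottle, spoon, jar, brush, ring from where it was at the start of the episode above 0.03 m).
It fails at once if the lid is opened (value of joint lid above 0.2 rad).
It also fails if it takes over 54 s, if anything falls off the work surface, if the arm or the gripper's body presses on something with over 40 N, if the wrist force passes 120 N, or if a joint passes its speed limit or range.

### The arm

A 7-joint arm with a two-finger parallel gripper is mounted at the origin on the work surface. World frame = base frame: x ahead of the robot, y to its left, z up, the work surface at z = 0. Lengths are in mm, angles in degrees, forces in N, time in s.
With the tool pointing down it reaches from about 425 to 875 mm from the base axis. Payload 4.7 kg.
Tool frame: the origin (TCP) lies at the very end of the fingers, on their centre line; the grasp point (between the pads) lies 19 mm behind it; z points along the fingers, y is the line along which they close (so a half turn about z gives the same grasp; the last joint's range is limited). The gripper opens to 85 mm and grips with 20 to 120 N. Pads are 22 mm wide; open, the fingers measure 114 mm over their backs; the gripper's body (76 mm by 85 mm) begins 54 mm behind the grasp point. The pads swing forward as they close: fully open they stand 13 mm farther back than shut.
Start: joints at [-71.098, 18.392, -4.016, 83.108, 1.295, 78.541, -3.26], TCP at [201.902, 617.868, 231.349] pointing down, gripper open.
Joint ranges: [-163.93, 163.93], [-17.29, 119.83], [-79.2, 71.16], [3.27, 140.29], [-89.18, 269.18], [5.43, 117.66], [-154.24, 154.24]. Speed limits (degrees/s): [147.25, 147.25, 180, 180, 180, 180, 180].

### API

Orientations are given as a 3x3 rotation matrix whose columns are the frame's x, y, z axes.
In Python, from rig import manip, camrig gives the robot as it stands (manip), with the cameras (camrig).
- The arm moves only by the tool run_rows, called after "Emit:" by a JSON object that holds its "op" and its "data", one argument or row to a line. Schema: {"type":"object","properties":{"steps":{"type":"array","items":{"type":"array","prefixItems":[{"type":"number"},{"type":"array","items":{"type":"number"},"minItems":3,"maxItems":3},{"type":"number"}],"minItems":3,"maxItems":3},"minItems":1,"maxItems":12},"grip_force":{"type":"number"},"only":{"type":"string"},"quiet":{"type":"boolean"},"lines":{"type":"string"}},"required":["steps"],"additionalProperties":false}. steps is a list of rows, 1 to 12 of them, each written [opening, [dx, dy, dz], turn]: the finger opening in mm, then dx, dy, dz in mm, then a turn about the tool's z in degrees; each row is the pose to reach, as a shift and turn from the pose commanded when the call began, along the tool's axes at that moment; what a row does not reach only later rows make up. A row lasts 1/8 s, in which the tool goes at most 62.5 mm and 10.7 degrees, less where a joint would pass 70% of its speed; a pose out of reach is approached as far as the arm can. The fingers move at their own pace and stop on an object; grip_force is the grip in N (left out, the last holds). Time passes only in rows, so rows that do not move let the fingers close. The tool returns the time, the measured TCP pose, the force, the opening and the grip force at its end. only (a regular expression) keeps the lines of the reply that match it, lines (a string "A,B") keeps lines A to B, and quiet returns only ok. Input that does not fit is refused with a message, and nothing moves.
- manip.sense(): the state, without advancing time (a new reading comes with each control period).
- camrig.grab_frame(name): name is "side" or "top"; returns a dict with "pixels" (384x512x3 uint8, red, green, blue), "fx", "fy", "cx", "cy" (pixels), "pose" (4x4, takes a point from camera to world coordinates). Camera axes: x right, y up, looking along -z (the intrinsics and any distortion apply to the point x, -y, -z); pixel columns grow to the right and rows downward; lengths in mm; the calibration is good to about 2 mm. A picture is of the moment at which its call begins. There is no depth.
- manip.hand_in(): hands the job in; it is judged then, once.
The state is a dict: "time_s": time; "joint_positions": joint angles; "joint_velocities": joint speeds; "effort": joint torques, N m; "position": TCP position; "tool_rot": TCP orientation; "force": force on the tool from outside, world axes, zero at the start; "moment": the same for the moment, N m; "grip_width": finger opening in mm; "finger_force": force on a finger pad.
Only numpy, scipy, OpenCV 4.12 (cv2) and the standard library are available. Lean on these libraries where they do the work, as an engineer would, in place of code of your own. Each camera call takes 0.05 s, during which the arm holds its last target. There are 200 camera calls.

## Working session

There is one attempt and no reset: what is moved stays moved. The work goes in short steps, Python scripts to look and compute and a tool call to move; the robot and the scene stay as the last step left them, time stands still between calls to the robot, and variables do not carry over. Pictures are saved under pics/ and viewed, at most 10 in all, crops included, and the job is handed in when it is done.

```bash
mkdir -p pics; ls
```

Run:
```python
from rig import manip, camrig
import cv2,pickle
d={}
for n in("side","top"):
    f=camrig.grab_frame(n); d[n]=f
    cv2.imwrite(f"pics/{n}0.png",cv2.resize(f["pixels"][:,:,::-1],(800,600),interpolation=cv2.INTER_CUBIC))
    print(n,{k:v for k,v in f.items() if k!="pixels"})
pickle.dump(d,open("f0.pkl","wb"))
s=manip.sense();print(s["position"],s["tool_rot"],s["grip_width"],s["time_s"])
```

```text
pics
rig.py
side {'fx': 451.66407913230915, 'fy': 451.66407913230915, 'cx': 252.08341951509647, 'cy': 194.55407029070338, 'pose': array([[ 7.33799169e-01,  5.13967330e-01, -4.44270598e-01,
         9.44332891e+01],
       [-6.79241433e-01,  5.67590905e-01, -4.65265130e-01,
        -4.72223880e+02],
       [ 1.30328740e-02,  6.43178163e-01,  7.65605640e-01,
         8.94329948e+02],
       [ 0.00000000e+00,  0.00000000e+00,  0.00000000e+00,
         1.00000000e+00]])}
top {'fx': 347.50066122841474, 'fy': 347.50066122841474, 'cx': 257.85460803684487, 'cy': 191.19640332937755, 'pose': array([[ 1.32065598e-02,  9.98679388e-01, -4.96494472e-02,
         5.09312887e+02],
       [-9.99873093e-01,  1.36321912e-02,  8.24389116e-03,
        -5.63227039e+00],
       [ 8.90983494e-03,  4.95342729e-02,  9.98732682e-01,
         9.45722581e+02],
       [ 0.00000000e+00,  0.00000000e+00,  0.00000000e+00,
         1.00000000e+00]])}
[201.72385382 617.40787036 230.34192664] [[-9.50583052e-01  3.10470085e-01 -4.33074213e-04]
 [ 3.10470373e-01  9.50581668e-01 -1.62494918e-03]
 [-9.28257033e-05 -1.67910587e-03 -9.99998586e-01]] 84.91368676406498 0.1
```

View images.

View pics/side0.png

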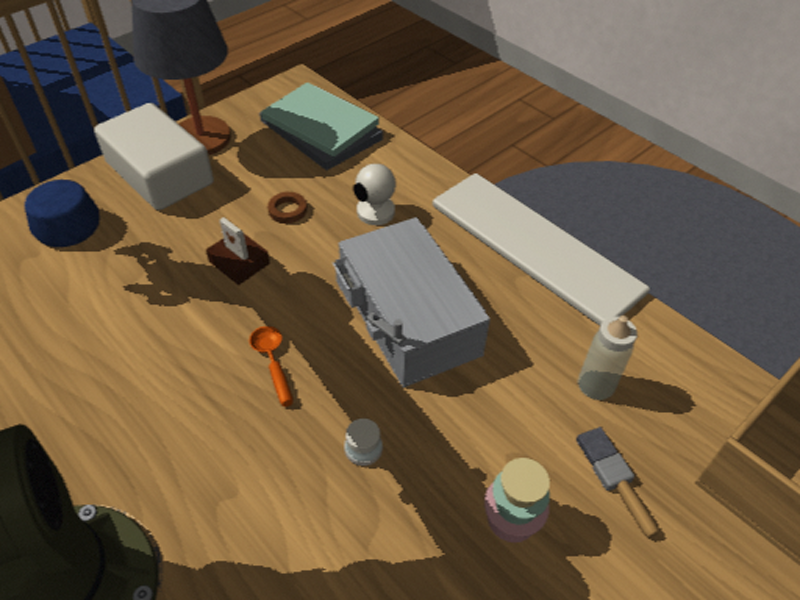

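View pics/top0.png

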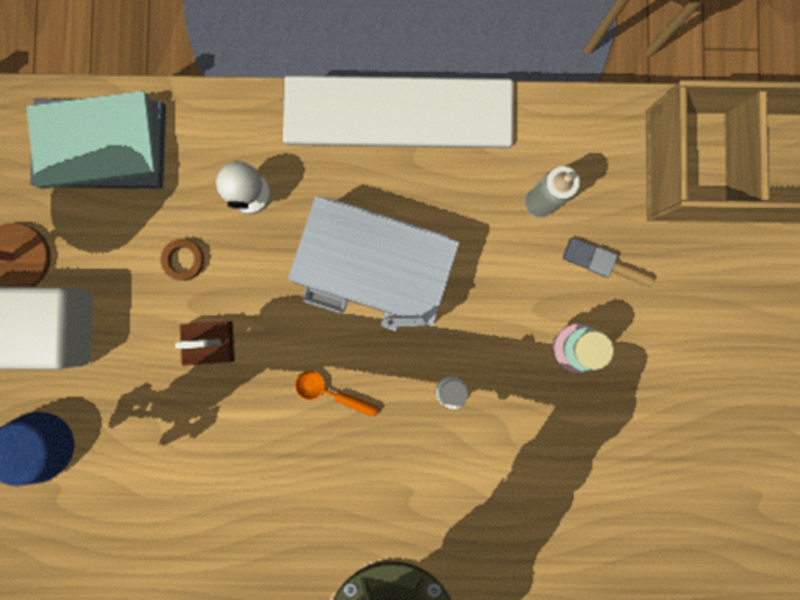

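Run:
```python
import cv2,pickle,numpy as np
d=pickle.load(open("f0.pkl","rb"))
def crop(n,c0,r0,w,h,s): return cv2.resize(d[n]["pixels"][r0:r0+h,c0:c0+w,::-1],None,fx=s,fy=s,interpolation=cv2.INTER_CUBIC)
cv2.imwrite("pics/c1.png",crop("top",180,120,130,95,6))
cv2.imwrite("pics/c2.png",crop("side",205,135,130,115,5))
cv2.imwrite("pics/c3.png",np.hstack([crop("top",105,195,50,45,8),crop("side",125,135,50,45,8)]))
```

```text
(no output)
```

View pics/c1.png

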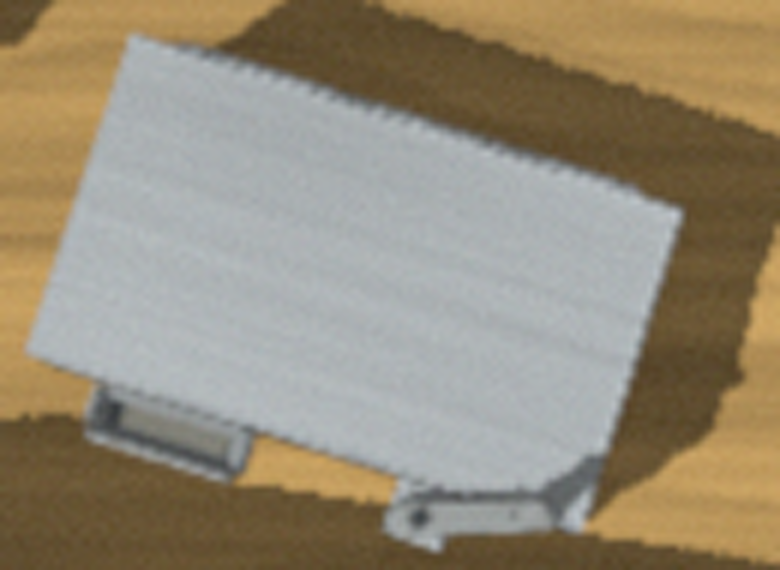

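View pics/c2.png

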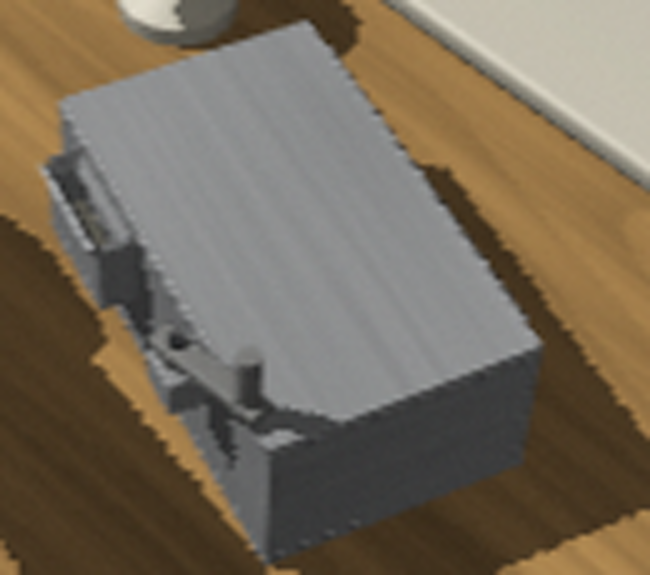

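View pics/c3.png

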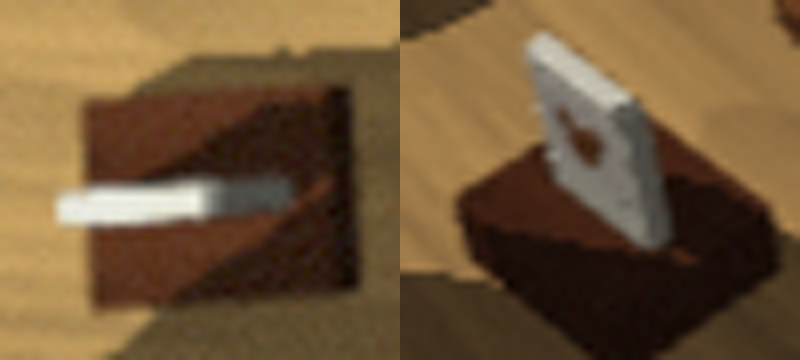

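Create h.py:
```python
import numpy as np,pickle
from scipy.optimize import least_squares
F=pickle.load(open("f0.pkl","rb"))
def proj(n,P):
    f=F[n];T=f["pose"];p=(np.atleast_2d(P)-T[:3,3])@T[:3,:3]
    return np.c_[f["cx"]+f["fx"]*p[:,0]/-p[:,2], f["cy"]+f["fy"]*p[:,1]/p[:,2]]
def Rz(a): c,s=np.cos(a),np.sin(a); return np.array([[c,-s,0],[s,c,0],[0,0,1]])
def fit(obs,x0):  # obs: list of (cam, local pt, px)
    def pts(v,l): return Rz(v[2])@np.array(l,float)+[v[0],v[1],0]
    def r(v): return np.concatenate([proj(c,pts(v,l))[0]-p for c,l,p in obs])
    s=least_squares(r,x0,x_scale=[100,100,1],loss="soft_l1")
    return s.x,r(s.x).reshape(-1,2)
```

Create fit0.py:
```python
from h import *
np.set_printoptions(precision=2,suppress=True)
def px(c0,r0,s,c,r): return np.array([c0+(c+.5)/s-.5,r0+(r+.5)/s-.5])
T=lambda c,r:px(180,120,6,c,r); S=lambda c,r:px(205,135,5,c,r)
tin=[("top",(70,120,92),T(130,37)),("top",(70,-120,92),T(685,208)),("top",(-70,120,92),T(30,355)),("top",(-70,-120,92),T(588,530)),
("side",(70,120,92),S(305,20)),("side",(70,-120,92),S(543,345)),("side",(-70,120,92),S(60,102)),("side",(-70,-120,92),S(270,447)),("side",(-70,-120,0),S(270,562)),("side",(70,-120,0),S(522,465))]
for sel in (tin,tin[:4],tin[4:]):
    v,r=fit(sel,[600,0,-.3]); print("tin",v[:2],np.degrees(v[2]));print(r.T)
T=lambda c,r:px(105,195,8,c,r); S=lambda c,r:px(125,135,8,c,r)
h=[("top",(5,25,88),T(57,190)),("top",(-5,25,88),T(57,226)),("top",(-5,-25,88),T(205,217)),("top",(5,-25,88),T(200,181)),
("side",(5,25,88),S(145,32)),("side",(-5,25,88),S(128,48)),("side",(-5,-25,88),S(212,108)),("side",(5,-25,88),S(238,97))]
for sel in (h,h[:4],h[4:]):
    v,r=fit(sel,[500,300,0]); print("holder",v[:2],np.degrees(v[2]));print(r.T)
s=[("top",(35,40,30),T(83,100)),("top",(35,-40,30),T(325,89)),("top",(-35,-40,30),T(328,292)),("top",(-35,40,30),T(92,310)),("side",(-35,40,30),S(62,195)),("side",(35,-40,30),S(375,212))]
v,r=fit(s,[500,300,0]); print("stand",v[:2],np.degrees(v[2]));print(r.T)
```

```bash
python3 fit0.py
```

```text
tin [612.87  35.28] -16.665329698816127
[[-0.13 -0.22 -0.96 -0.83  0.1   0.54 -0.69  0.43 -0.54  0.31]
 [-0.82 -0.4  -0.13 -0.05  0.18  0.31  0.21  1.32  1.45 -0.05]]
tin [612.02  33.94] -16.41765760375176
[[ 0.23  0.26 -0.38 -0.11]
 [-0.31 -0.29  0.46  0.14]]
tin [614.28  36.65] -16.93206237003523
[[ 0.37  0.37 -0.45  0.17 -0.78  0.16]
 [-0.33 -0.17 -0.49  0.58  0.72 -0.53]]
holder [477.3  323.03] 3.7118215859240506
[[-1.39 -1.26  0.69  1.18 -0.34 -1.32  0.34  0.22]
 [-0.1  -0.51 -0.45 -0.03 -0.19 -0.29  1.7   1.1 ]]
holder [476.64 322.48] 4.077813863418153
[[-1.19 -1.03  0.92  1.38]
 [ 0.24 -0.18 -0.24  0.18]]
holder [478.93 324.49] 3.3673648628501316
[[-0.07 -1.07  0.49  0.37]
 [-0.79 -0.9   1.12  0.54]]
stand [477.69 319.52] 3.656225780863804
[[-0.19  0.13  0.68 -0.5  -0.89 -0.21]
 [-0.77 -0.93  0.43 -0.24  0.81  0.23]]
```

Add to h.py:
```python
TIN=np.array([612.9,35.3,-16.66])
def w(l): return Rz(np.radians(TIN[2]))@np.array(l,float)+[TIN[0],TIN[1],0]
def peg(th): return w((-85+45*np.sin(th),-55-45*np.cos(th),132))
def go(P,yang):
    from rig import manip, camrig
    s=manip.sense();R=s["tool_rot"];d=R.T@(np.array(P)-s["position"])
    a=np.degrees(np.arctan2(R[1,1],R[0,1])); t=(a-yang+90)%180-90
    print("target",np.round(P,1),"tool shift",np.round(d,1),"turn",round(t,1),"now",np.round(s["position"],1),round(a,1))
```

Run:
```python
from h import *
px=lambda c0,r0,s,c,r:np.array([c0+(c+.5)/s-.5,r0+(r+.5)/s-.5])
o=px(205,135,5,247,352)
r=least_squares(lambda t:proj("side",peg(t[0]))[0]-o,[.3]);print(r.x,r.fun)
for t in(0,.2,.35,.5):
  print(t,proj("side",peg(t)).round(1),o.round(1),((proj("top",peg(t))-[180,120])*6).round())
print("pivot c1",(proj("top",w((-85,-55,102)))-[180,120])*6)
th=r.x[0];print(peg(th),np.degrees(th))
go(peg(th)+[0,0,200-132],-16.66+np.degrees(th))
```

```text
[0.36585216] [1.1673612 1.3933911]
0 [[249.1 209.9]] [254. 205.] [[527. 548.]]
0.2 [[252.6 208.2]] [254. 205.] [[531. 526.]]
0.35 [[254.9 206.6]] [254. 205.] [[532. 508.]]
0.5 [[256.9 204.7]] [254. 205.] [[530. 491.]]
pivot c1 [[417.55138946 514.35825135]]
[519.07544892 -37.89568421 132.        ] 20.961784689175083
target [519.1 -37.9 200. ] tool shift [-505.1 -524.3   31.3] turn 67.6 now [201.7 617.4 230.3] 71.9
```

Emit:
{"op": "run_rows", "data": {
  "steps": [
    [60, [-505, -524, 10], 68],
    [60, [-505, -524, 10], 68],
    [60, [-505, -524, 10], 68],
    [60, [-505, -524, 10], 68],
    [60, [-505, -524, 10], 68],
    [60, [-505, -524, 10], 68],
    [60, [-505, -524, 10], 68],
    [60, [-505, -524, 10], 68],
    [60, [-505, -524, 10], 68],
    [60, [-505, -524, 10], 68],
    [60, [-505, -524, 10], 68],
    [60, [-505, -524, 10], 68]
  ],
  "grip_force": 40
}}

```text
time_s: 1.6
position: [519.6, -40.5, 221.3]
tool_rot: [[-0.065, 0.998, 0.0], [0.998, 0.065, -0.001], [-0.001, 0.0, -1.0]]
force: [1.4, 1.1, -0.3]
grip_width: 60.1
finger_force: 0.0
```

Run:
```python
from h import *
go(peg(.36)+[0,0,-26],-16.66+20.6)
```

```text
target [518.8 -37.9 106. ] tool shift [  2.7  -0.6 115.3] turn -0.2 now [519.6 -40.5 221.3] 3.7
```

Emit:
{"op": "run_rows", "data": {
  "steps": [
    [60, [3, -1, 60], 0],
    [60, [3, -1, 112], 0],
    [60, [3, -1, 112], 0],
    [12, [3, -1, 112], 0],
    [0, [3, -1, 112], 0],
    [0, [3, -1, 112], 0],
    [0, [3, -1, 112], 0],
    [0, [3, -1, 112], 0]
  ],
  "grip_force": 30
}}

```text
time_s: 2.6
position: [519.4, -34.1, 111.2]
tool_rot: [[-0.068, 0.998, 0.003], [0.998, 0.068, 0.001], [0.001, 0.003, -1.0]]
force: [-0.6, -0.3, 7.8]
grip_width: 10.6
finger_force: 29.4
```

Run:
```python
from h import *
from rig import manip, camrig
import cv2
f=camrig.grab_frame("side");F["side"]=f
cv2.imwrite("pics/c4.png",cv2.resize(f["pixels"][100:260,170:370,::-1],None,fx=4,fy=3.75*4/3.75*.9375))if 0 else cv2.imwrite("pics/c4.png",cv2.resize(f["pixels"][110:260,180:360,::-1],None,fx=4,fy=4))
for t in (.36,.6,.9,1.2,1.57): go(peg(t)+[0,0,-23],-16.66+np.degrees(t))
```

```text
target [518.8 -37.9 109. ] tool shift [-3.8 -0.9  2.2] turn -0.1 now [519.4 -34.1 111.2] 3.9
target [529.4 -35.9 109. ] tool shift [-2.5  9.8  2.3] turn -13.8 now [519.4 -34.1 111.2] 3.9
target [541.5 -29.9 109. ] tool shift [ 2.7 22.3  2.3] turn -31.0 now [519.4 -34.1 111.2] 3.9
target [551.2 -20.7 109. ] tool shift [11.2 32.6  2.3] turn -48.2 now [519.4 -34.1 111.2] 3.9
target [558.8  -6.  109. ] tool shift [25.4 41.2  2.4] turn -69.4 now [519.4 -34.1 111.2] 3.9
```

View pics/c4.png

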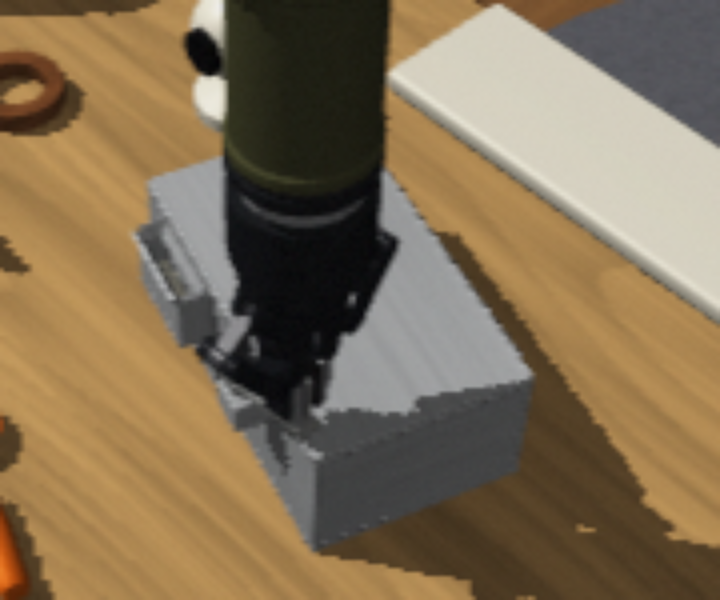

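Emit:
{"op": "run_rows", "data": {
  "steps": [
    [0, [-2, 8, 0], -10],
    [0, [0, 15.5, 0], -20],
    [0, [3, 22.5, 0], -30],
    [0, [7.5, 29, 0], -40],
    [0, [13, 34.5, 0], -50],
    [0, [19.5, 39, 0], -60],
    [0, [26, 42, 0], -69.5],
    [0, [27.5, 42.8, 0], -71],
    [0, [27.5, 42.8, 0], -71]
  ],
  "grip_force": 30
}}

```text
time_s: 3.78
position: [556.8, -3.0, 110.8]
tool_rot: [[-0.966, 0.26, -0.004], [0.26, 0.966, 0.002], [0.005, 0.001, -1.0]]
force: [-9.2, 2.4, 12.2]
grip_width: 10.8
finger_force: 30.0
```

Run:
```python
from h import *
from rig import manip, camrig
import cv2
for t in (1.4,1.57): go(peg(t)+[0,0,-23],-16.66+np.degrees(t))
s=manip.sense()
p=Rz(np.radians(16.66))@(s["position"]-w((-85,-55,0)));print(p,np.degrees(np.arctan2(p[0],-p[1])))
```

```text
target [556.  -13.1 109. ] tool shift [-1.8 -9.9  1.8] turn 11.4 now [556.8  -3.  110.8] 74.9
target [558.8  -6.  109. ] tool shift [-2.7 -2.3  1.8] turn 1.6 now [556.8  -3.  110.8] 74.9
[ 42.28632217   2.22679411 110.81973372] 93.01440653126097
```

Emit:
{"op": "run_rows", "data": {
  "steps": [
    [40, [27, 42, 0], 0],
    [50, [0, 0, 0], 0],
    [50, [0, 0, 0], 0],
    [50, [0, 0, -60], 0],
    [50, [0, 0, -110], 0],
    [50, [0, 0, -110], 0]
  ],
  "grip_force": 60
}}

```text
time_s: 4.53
position: [561.9, -3.9, 224.6]
tool_rot: [[-0.965, 0.26, 0.01], [0.26, 0.965, 0.002], [-0.009, 0.004, -1.0]]
force: [-0.1, 0.2, -0.2]
grip_width: 50.4
finger_force: 0.0
```

Run:
```python
from h import *
from rig import manip, camrig
import cv2
go([477.5,322,140],3.7)
```

```text
target [477.5 322.  140. ] tool shift [167.1 292.3  84.3] turn 71.2 now [561.9  -3.9 224.6] 74.9
```

I typed a stray shift in that first row, so I'm checking the turnbutton before going on.

Emit:
{"op": "run_rows", "data": {
  "steps": [
    [85, [60, 140, 0], 40],
    [85, [120, 250, 0], 70],
    [85, [165, 290, 10], 71],
    [85, [165, 290, 10], 71],
    [85, [165, 290, 10], 71],
    [85, [165, 290, 10], 71],
    [85, [165, 290, 10], 71],
    [85, [165, 290, 10], 71]
  ],
  "grip_force": 60
}}

```text
time_s: 5.52
position: [474.5, 319.3, 208.5]
tool_rot: [[-0.07, 0.998, -0.001], [0.998, 0.07, -0.001], [-0.001, -0.001, -1.0]]
force: [0.4, -0.2, 0.1]
grip_width: 84.8
finger_force: 0.0
```

Run:
```python
from h import *
from rig import manip, camrig
import cv2
d={n:camrig.grab_frame(n) for n in("side","top")}
pickle.dump(d,open("f1.pkl","wb"))
a=cv2.resize(d["top"]["pixels"][120:215,180:310,::-1],None,fx=4,fy=4)
b=cv2.resize(d["side"]["pixels"][130:225,205:270,::-1],None,fx=4,fy=4)
cv2.imwrite("pics/c5.png",np.hstack([a,b]))
for t in(1.3,1.4,1.5,1.6):
    print(t,((proj("side",peg(t))-[205,130])*4+[520,0]).round(),((proj("top",peg(t))-[180,120])*4).round())
go([477.5,322,140],3.7)
```

```text
1.3 [[741. 251.]] [[319. 278.]]
1.4 [[739. 245.]] [[313. 274.]]
1.5 [[736. 239.]] [[306. 271.]]
1.6 [[733. 233.]] [[299. 269.]]
target [477.5 322.  140. ] tool shift [ 3.6  2.5 69. ] turn 0.3 now [475.3 318.3 209. ] 4.0
```

View pics/c5.png

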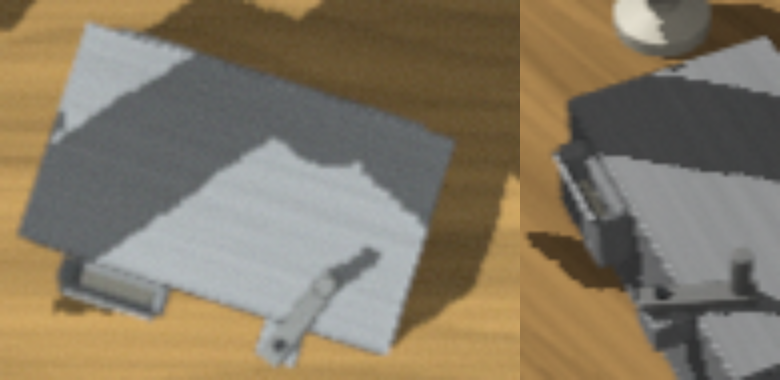

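The bar has swung back to about 1.24 rad: the pivot is at (280,345) and the bar tip at (330,275) in the left crop. I'll go back and turn it again.

Run:
```python
from h import *
go(np.r_[peg(1.24)[:2],190],54.4)
```

```text
target [552.3 -19.2 190. ] tool shift [-342.    53.3   19.2] turn -50.4 now [475.3 318.3 209. ] 4.0
```

Emit:
{"op": "run_rows", "data": {
  "steps": [
    [60, [-342, 53, 19], -50],
    [60, [-342, 53, 19], -50],
    [60, [-342, 53, 19], -50],
    [60, [-342, 53, 19], -50],
    [60, [-342, 53, 19], -50],
    [60, [-342, 53, 19], -50],
    [60, [-342, 53, 19], -50],
    [60, [-342, 53, 19], -50]
  ],
  "grip_force": 30
}}

```text
time_s: 6.62
position: [551.0, -18.7, 190.3]
tool_rot: [[-0.808, 0.589, -0.0], [0.589, 0.808, 0.001], [0.001, 0.001, -1.0]]
force: [0.0, 0.9, 0.3]
grip_width: 60.2
finger_force: 0.0
```

Run:
```python
from h import *
go(np.r_[peg(1.24)[:2],110],54.4)
```

```text
target [552.3 -19.2 110. ] tool shift [-1.4  0.3 80.3] turn -0.5 now [551.  -18.7 190.3] 53.9
```

Emit:
{"op": "run_rows", "data": {
  "steps": [
    [60, [-1, 0, 60], 0],
    [60, [-1, 0, 80], 0],
    [60, [-1, 0, 80], 0],
    [0, [-1, 0, 80], 0],
    [0, [-1, 0, 80], 0],
    [0, [-1, 0, 80], 0],
    [0, [-1, 0, 80], 0]
  ],
  "grip_force": 30
}}

```text
time_s: 7.5
position: [552.9, -18.9, 111.5]
tool_rot: [[-0.808, 0.589, 0.002], [0.589, 0.808, 0.001], [-0.001, 0.002, -1.0]]
force: [0.5, -0.1, 4.5]
grip_width: 10.6
finger_force: 29.3
```

Run:
```python
from h import *
from rig import manip, camrig
p=manip.sense()["position"];p=Rz(np.radians(16.66))@(p-w((-85,-55,0)));print(p,np.arctan2(p[0],-p[1]))
```

```text
[ 43.08469781 -14.13457358 111.49834419] 1.2537949061578952
```

Emit:
{"op": "run_rows", "data": {
  "steps": [
    [0, [0.6, 7.8, 0], -10],
    [0, [2.5, 14.7, 0], -19],
    [0, [2.7, 15.5, 0], -20],
    [0, [2.7, 15.5, 0], -20],
    [0, [2.7, 15.5, 0], -20],
    [22, [2.7, 15.5, 0], -20],
    [30, [2.7, 15.5, 0], -20],
    [30, [2.7, 15.5, 0], -20],
    [30, [2.7, 15.5, -40], -20],
    [30, [2.7, 15.5, -80], -20],
    [30, [2.7, 15.5, -100], -20]
  ],
  "grip_force": 30
}}

```text
time_s: 8.88
position: [559.9, -5.0, 212.6]
tool_rot: [[-0.961, 0.277, 0.003], [0.277, 0.961, 0.001], [-0.003, 0.001, -1.0]]
force: [0.3, 0.4, -0.5]
grip_width: 29.5
finger_force: 0.0
```

Run:
```python
from h import *
go([477.5,322,200],3.7)
```

```text
target [477.5 322.  200. ] tool shift [169.9 291.3  12.5] turn 70.2 now [559.9  -5.  212.6] 73.9
```

Emit:
{"op": "run_rows", "data": {
  "steps": [
    [85, [170, 291, 12], 70],
    [85, [170, 291, 12], 70],
    [85, [170, 291, 12], 70],
    [85, [170, 291, 12], 70],
    [85, [170, 291, 12], 70],
    [85, [170, 291, 12], 70],
    [85, [170, 291, 12], 70],
    [85, [170, 291, 12], 70],
    [85, [170, 291, 12], 70]
  ],
  "grip_force": 60
}}

```text
time_s: 10.0
position: [476.8, 320.8, 198.3]
tool_rot: [[-0.069, 0.998, 0.0], [0.998, 0.069, -0.0], [-0.0, 0.0, -1.0]]
force: [0.3, -0.7, 0.3]
grip_width: 84.8
finger_force: 0.0
```

Run:
```python
from h import *
from rig import manip, camrig
import cv2
d={n:camrig.grab_frame(n) for n in("side","top")}
pickle.dump(d,open("f1.pkl","wb"))
a=cv2.resize(d["top"]["pixels"][120:215,180:310,::-1],None,fx=4,fy=4)
b=cv2.resize(d["side"]["pixels"][130:225,205:270,::-1],None,fx=4,fy=4)
cv2.imwrite("pics/c6.png",np.hstack([a,b]))
go([477.5,321.5,59],3.7)
```

```text
target [477.5 321.5  59. ] tool shift [  0.7   0.7 139.5] turn 0.2 now [476.8 320.8 198.5] 3.9
```

View pics/c6.png

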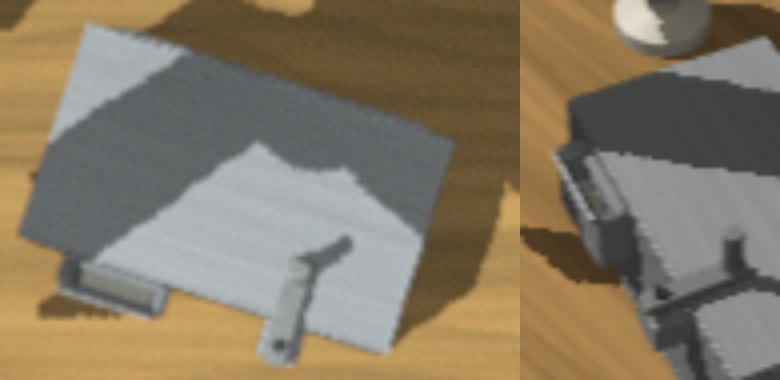

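The bar is now square over the lid: the pivot is at (280,345) and the tip at (300,262), parallel to the tin's side. Next is the holder.

Emit:
{"op": "run_rows", "data": {
  "steps": [
    [85, [1, 1, 60], 0],
    [85, [1, 1, 120], 0],
    [85, [1, 1, 139], 0],
    [85, [1, 1, 139], 0],
    [40, [1, 1, 139], 0],
    [0, [1, 1, 139], 0],
    [0, [1, 1, 139], 0],
    [0, [1, 1, 139], 0],
    [0, [1, 1, 139], 0]
  ],
  "grip_force": 60
}}

```text
time_s: 11.22
position: [477.6, 323.3, 60.0]
tool_rot: [[-0.068, 0.998, 0.001], [0.998, 0.068, 0.001], [0.001, 0.001, -1.0]]
force: [0.1, -0.6, 2.9]
grip_width: 8.9
finger_force: 59.3
```

Emit:
{"op": "run_rows", "data": {
  "steps": [
    [0, [0, 0, -30], 0],
    [0, [0, 0, -60], 0],
    [0, [0, 0, -120], 0],
    [0, [0, 0, -120], 0],
    [0, [0, 0, -120], 0],
    [0, [0, 0, -120], 0]
  ],
  "grip_force": 60
}}

```text
time_s: 11.98
position: [476.2, 322.3, 177.5]
tool_rot: [[-0.068, 0.998, -0.002], [0.998, 0.068, -0.002], [-0.002, -0.003, -1.0]]
force: [-0.6, 1.0, -0.9]
grip_width: 9.2
finger_force: 59.2
```

Run:
```python
from h import *
from rig import manip, camrig
import cv2
d={n:camrig.grab_frame(n) for n in("side","top")}
pickle.dump(d,open("f2.pkl","wb"))
a=d["top"]["pixels"][180:260,90:190,::-1];b=d["side"]["pixels"][70:170,110:210,::-1]
cv2.imwrite("pics/c7.png",np.hstack([cv2.resize(a,(400,320)),cv2.resize(b,(400,400))[:320]]) if 0 else np.hstack([cv2.resize(a,(400,320)),cv2.resize(b[20:],(400,320))]))
go(np.r_[w((-80.5,55,0))[:2],190],-16.66)
```

```text
target [551.5 111.1 190. ] tool shift [-216.    60.5  -12. ] turn 20.6 now [476.5 322.4 177.8] 3.9
```

View pics/c7.png

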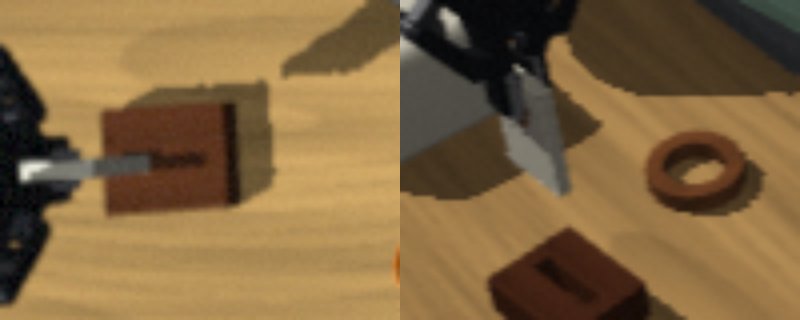

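Emit:
{"op": "run_rows", "data": {
  "steps": [
    [0, [-216, 60, -12], 20.6],
    [0, [-216, 60, -12], 20.6],
    [0, [-216, 60, -12], 20.6],
    [0, [-216, 60, -12], 20.6],
    [0, [-216, 60, -12], 20.6],
    [0, [-216, 60, 20], 20.6],
    [0, [-216, 60, 20], 20.6],
    [0, [-216, 60, 20], 20.6],
    [0, [-216, 60, 20], 20.6]
  ],
  "grip_force": 60
}}

```text
time_s: 13.2
position: [552.4, 112.1, 160.4]
tool_rot: [[0.287, 0.958, 0.002], [0.958, -0.287, 0.001], [0.001, 0.001, -1.0]]
force: [-0.3, -0.2, -0.3]
grip_width: 9.0
finger_force: 59.1
```

Run:
```python
from h import *
from rig import manip, camrig
import cv2
d={n:camrig.grab_frame(n) for n in("side","top")}
pickle.dump(d,open("f3.pkl","wb"))
a=d["top"]["pixels"][165:215,170:230,::-1];b=d["side"]["pixels"][130:200,190:250,::-1]
cv2.imwrite("pics/c8.png",np.hstack([cv2.resize(a,None,fx=6,fy=6,interpolation=cv2.INTER_CUBIC),np.zeros((300,20,3),np.uint8),cv2.resize(b,None,fx=7,fy=7,interpolation=cv2.INTER_CUBIC)[:300]]) if 0 else cv2.resize(b,None,fx=8,fy=8,interpolation=cv2.INTER_CUBIC))
go(np.r_[w((-80.5,55,0))[:2],157],-16.66)
p=manip.sense()["position"]; zb=p[2]-52
for q in((-5,25,0),(-5,-25,0),(5,-25,0)):
    P=p+Rz(np.radians(-16.66))@np.array(q,float);P[2]=zb;print(q,((proj("side",P)-[190,130])*8).round())
for q in((-87,82,88),(-87,28,88),(-74,82,88),(-74,28,88)): print(q,((proj("side",w(q))-[190,130])*8).round())
```

```text
target [551.5 111.1 157. ] tool shift [-0.9 -0.5  3.3] turn -0.0 now [552.3 111.8 160.3] -16.7
(-5, 25, 0) [[210. 262.]]
(-5, -25, 0) [[277. 372.]]
(5, -25, 0) [[308. 361.]]
(-87, 82, 88) [[206. 307.]]
(-87, 28, 88) [[277. 427.]]
(-74, 82, 88) [[245. 294.]]
(-74, 28, 88) [[317. 413.]]
```

View pics/c8.png

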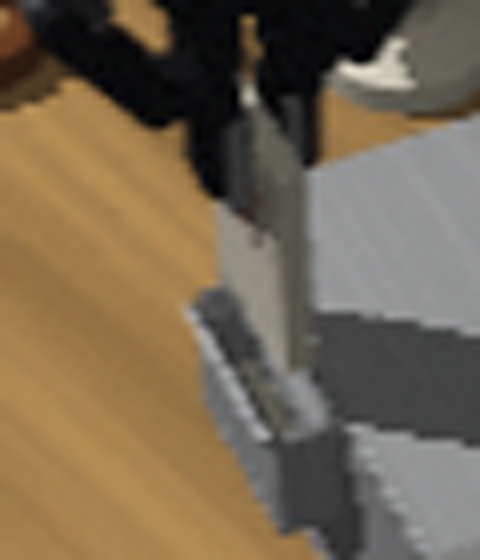

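The holder hangs just above the slot, upright, with its card side out. Its lower right corner is at (288,372) and the lip's front edge runs from (190,305) to (268,440). I'll align it and lower it while watching the force.

Run:
```python
from h import *
go(np.r_[w((-81.2,56,0))[:2],128],-16.66)
```

```text
target [551.2 112.2 128. ] tool shift [ 0.  -1.3 32.3] turn -0.0 now [552.3 111.8 160.3] -16.7
```

Emit:
{"op": "run_rows", "data": {
  "steps": [
    [0, [0, -1.3, 10], 0],
    [0, [0, -1.3, 18], 0],
    [0, [0, -1.3, 22], 0],
    [0, [0, -1.3, 26], 0],
    [0, [0, -1.3, 26], 0]
  ]
}}

```text
time_s: 13.92
position: [551.1, 112.7, 133.5]
tool_rot: [[0.287, 0.958, 0.001], [0.958, -0.287, 0.001], [0.001, 0.001, -1.0]]
force: [0.6, 1.3, 0.6]
grip_width: 9.0
finger_force: 59.2
```

Emit:
{"op": "run_rows", "data": {
  "steps": [
    [0, [0, 0, 4], 0],
    [0, [0, 0, 8], 0],
    [0, [0, 0, 8], 0]
  ]
}}

```text
time_s: 14.3
position: [551.1, 113.1, 125.1]
tool_rot: [[0.287, 0.958, 0.002], [0.958, -0.287, 0.002], [0.002, 0.001, -1.0]]
force: [3.1, 4.7, -1.3]
grip_width: 9.0
finger_force: 59.1
```

Run:
```python
from h import *
go(np.r_[w((-81.2,56,0))[:2],106],-16.66)
```

```text
target [551.2 112.2 106. ] tool shift [-0.9  0.3 19.1] turn 0.0 now [551.1 113.1 125.1] -16.7
```

The holder is past the flare with only about 5 N sideways. I'll ease that off and push on.

Emit:
{"op": "run_rows", "data": {
  "steps": [
    [0, [1.2, 0.3, 4], 0],
    [0, [1.2, 0.3, 8], 0],
    [0, [1.2, 0.3, 12], 0],
    [0, [1.2, 0.3, 14], 0],
    [0, [1.2, 0.3, 14], 0]
  ]
}}

```text
time_s: 14.92
position: [551.4, 113.3, 111.5]
tool_rot: [[0.287, 0.958, 0.001], [0.958, -0.287, 0.001], [0.001, 0.0, -1.0]]
force: [1.8, 4.4, 3.3]
grip_width: 9.3
finger_force: 59.7
```

Emit:
{"op": "run_rows", "data": {
  "steps": [
    [0, [0, 0, 2], 0],
    [0, [0, 0, 4], 0],
    [0, [0, 0, 5], 0],
    [0, [0, 0, 5], 0],
    [0, [0, 0, 5], 0]
  ]
}}

```text
time_s: 15.55
position: [551.5, 113.4, 107.3]
tool_rot: [[0.287, 0.958, 0.001], [0.958, -0.287, 0.001], [0.001, 0.0, -1.0]]
force: [0.7, 4.6, 8.2]
grip_width: 9.1
finger_force: 60.5
```

Emit:
{"op": "run_rows", "data": {
  "steps": [
    [0, [1, 0, 1], 0],
    [0, [1, 0, 2], 0],
    [0, [1, 0, 2], 0]
  ]
}}

```text
time_s: 15.92
position: [551.7, 113.5, 105.9]
tool_rot: [[0.288, 0.958, 0.0], [0.958, -0.288, 0.0], [0.0, -0.0, -1.0]]
force: [-2.0, 3.5, 12.8]
grip_width: 9.5
finger_force: 61.2
```

Emit:
{"op": "run_rows", "data": {
  "steps": [
    [0, [0, 0, 1], 0],
    [0, [0, 0, 2], 0],
    [0, [0, 0, 2], 0],
    [0, [0, 0, 2], 0]
  ]
}}

```text
time_s: 16.42
position: [551.9, 113.5, 105.8]
tool_rot: [[0.288, 0.958, 0.0], [0.958, -0.288, 0.001], [0.001, -0.0, -1.0]]
force: [-6.1, 1.9, 23.3]
grip_width: 8.8
finger_force: 62.8
```

Emit:
{"op": "run_rows", "data": {
  "steps": [
    [0, [0, 0, 0], 0],
    [0, [0, 0, 0], 0],
    [0, [0, 0, 0], 0],
    [0, [0, 0, 0], 0]
  ]
}}

```text
time_s: 16.92
position: [551.9, 113.6, 105.8]
tool_rot: [[0.288, 0.958, 0.0], [0.958, -0.288, 0.001], [0.001, 0.0, -1.0]]
force: [-5.7, 1.5, 23.1]
grip_width: 8.8
finger_force: 62.8
```

Run:
```python
from h import *
from rig import manip, camrig
import cv2
f=camrig.grab_frame("side")["pixels"].astype(int);g=pickle.load(open("f1.pkl","rb"))["side"]["pixels"].astype(int)
print("peg area diff",np.abs(f-g)[180:205,252:266].mean())
print(manip.sense()["position"],manip.hand_in())
```

```text
peg area diff 28.0
the job is handed in; nothing more can be done
[551.89335275 113.52587427 105.78598818] None
```

I handed the job in at about 17 s of the 54 s with the holder gripped and pressed down until it bottomed (TCP stopped at z = 105.8 mm, 23 N up), and the turnbutton was square over the shut lid when last seen. That was before I fetched the holder; my last image check of the peg was inconclusive. One mistyped row knocked the turnbutton back to about 1.24 rad, so I turned it to its stop a second time, and the hand-in gave no verdict.

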